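Slide the grounds bin home and start the grinder

TASK

The coffee grinder's steel grounds bin has been left standing in front of the machine. With the fingertips, push it along the worktop into the bay between the grinder's feet, square and fully home against the stop under the chute; only then press the grinder's side lever all the way down. Push and press only: do not lift or tip the bin, and leave everything else where it stands.

Things in the scene. Friction and masses are not known exactly. Their poses are not given: they have to be found in the camera images.
- grinder: Fixed stainless coffee grinder, 150 mm wide, 364 mm tall, from x = -37 to 216 mm. Origin: on the worktop under the middle of the head's front face; x points into the bay (front to back), z up. The head is a box over the bay: 134 mm wide, x = 0 to 215, z = 115 to 205 mm. On it the round bean hopper, radius 57, at x = 102 mm. Chute at x = 22, down to z = 90 mm. Lever on the -y side.
- bay_mouth (a point): Middle of the bay's mouth on the worktop (x = -37, y = 0 in the grinder's frame), axes as the grinder's. The bay lies between two foot rails 26 mm high; it is 104 mm wide (y = -52 to +52 mm), with flared rail noses at the mouth and the bare worktop as its floor.
- bay_stop (a point): Foot of the stop, the flat front of the column across the bay's back end (x = 65, y = 0, z = 0 mm in the grinder's frame), axes as the grinder's. Home, the bin's back end touches it.
- grounds_bin: Loose grounds bin, an open stainless box 115 mm long (its x), 96 mm wide (y), 70 mm high, 3 mm walls, 0.27 to 0.53 kg. Origin: centre of its underside; z up. It starts in front of the bay, off to one side and turned up to 20 degrees, its +x end towards the bay. Home, its origin is at x = 7.5, y = 0 mm in the grinder's frame and its front end stands 50 mm out in front of the head.
- lever (a joint): The grinder's start lever: angle in rad, 0 = raised, 0.8 = fully down on its stop. Friction holds it where it is left; pressing it down takes about 4 N at the grip.
- lever_grip (a point): Middle of the lever's black cross grip, a bar 56 mm long along the grinder's y, 18 mm thick, at y = -126 mm in the grinder's frame, on a 100 mm arm pivoted at x = 110, z = 175 mm. Raised (0) it is at x = 19, z = 217 mm; half way at x = 10 mm; fully down (0.8) at x = 17, z = 139 mm.
- cup_a: Glass cup with gold rim, 60 mm across, 65 mm high; origin under its centre. Stands beside the grinder. Leave alone.
- cup_b: Glass cup with gold rim, the same size; origin under its centre. Stands off the grounds bin's front corner. Leave alone.
- saucers: Stack of five white saucers, 116 mm across, 43 mm high; origin under its centre. Leave alone.
- date_bowl: Closed green ceramic date bowl with clip-on lid, 157 mm across, 101 mm high; origin under its centre. Leave alone.
- sugar_jar: White sugar jar with steel cap, 68 mm across, 95 mm high; origin under its centre. Leave alone.
- milk_jug: Small open steel milk jug, 74 mm across, 78 mm high, handle on its +y side; origin under its centre. Leave alone.
- brush: Grinder brush lying flat, 141 mm long (its x, from -75 to +66 mm), 22 mm wide, 14 mm high. Leave alone.
Not all that is in view belongs to the job. Leave any purple or red look-alike of the grounds_bin alone.

How it is judged:
On the way, in this order (a step that is already met when the one before it is completed fails the run):
1. the grounds bin is square and home against the stop, the lever still up (x of grounds_bin in the frame of grinder between 0.0025 and 0.012 m and y of grounds_bin in the frame of grinder between -0.008 and 0.008 m and angle between the x axis of grounds_bin and the x axis of grinder, either way round below 0.08 rad and height (world z) of grounds_bin below 0.004 m and angle between grounds_bin's own z axis and vertical below 0.05 rad and value of joint lever below 0.35 rad), for 0.2 s.
2. the lever is pressed fully down (value of joint lever above 0.72 rad), for 0.1 s.
At the end, for the whole second after the job is handed in: The bin stands upright on the worktop in the bay, at rest, within 5 mm of the stop, within 8 mm of the bay's middle and 0.08 rad (4.5 degrees) of square, and the lever is down (over 0.72 of its 0.8 rad) (x of grounds_bin in the frame of grinder between 0.0025 and 0.012 m and y of grounds_bin in the frame of grinder between -0.008 and 0.008 m and angle between the x axis of grounds_bin and the x axis of grinder, either way round below 0.08 rad and height (world z) of grounds_bin below 0.004 m and angle between grounds_bin's own z axis and vertical below 0.05 rad and value of joint lever above 0.72 rad and linear speed of grounds_bin below 0.01 m/s); the robot touches nothing.
It fails at once if the bin is lifted off the worktop (height (world z) of grounds_bin above 0.01 m).
It fails at once if the bin is tipped (angle between grounds_bin's own z axis and vertical above 0.15 rad).
It fails at once if the lever is pressed while the bin is not home (value of joint lever above 0.35 rad and x of grounds_bin in the frame of grinder below 0 m).
It fails at once if something else on the worktop is moved more than 15 mm (distance of any of cup_a, cup_b, saucers, date_bowl, sugar_jar, milk_jug, brush from where it was at the start of the episode above 0.015 m).
It also fails if it takes over 72 s, if anything falls off the work surface, if the arm or the gripper's body presses on something with over 40 N, if the wrist force passes 120 N, or if a joint passes its speed limit or range.

ROBOT

A 6-joint arm with a two-finger parallel gripper is mounted at the origin on the work surface. World frame = base frame: x ahead of the robot, y to its left, z up, the work surface at z = 0. Lengths are in m, angles in rad, forces in N, time in s.
With the tool pointing down it reaches from about 0.35 to 0.975 m from the base axis. Payload 4.9 kg.
Tool frame: the origin (TCP) lies at the very end of the fingers, on their centre line; the grasp point (between the pads) lies 19 mm behind it (ctrl.grip_point_offset is the distance from the TCP to the grasp point, in m); z points along the fingers, y is the line along which they close (so a half turn about z gives the same grasp; the last joint's range is limited). The gripper opens to 85 mm and grips with 20 to 120 N. Pads are 22 mm wide; open, the fingers measure 114 mm over their backs; the gripper's body (76 mm by 85 mm) begins 54 mm behind the grasp point. The pads swing forward as they close: fully open they stand 13 mm farther back than shut.
Start: joints at [-1.263, 0.053, 1.613, -0, 1.476, -0.119], TCP at [0.259, -0.569, 0.231] pointing down, gripper open.
Joint ranges: [-3.01, 3.01], [-1.01, 2.22], [0.06, 2.58], [-1.02, 4.17], [0.09, 2.62], [-3.14, 3.14]. Speed limits (rad/s): [2.57, 2.57, 3.14, 3.14, 3.14, 3.14].

INTERFACE

Orientations are given as a rotation vector (axis times angle).
In Python, from station import ctrl gives the robot as it stands.
- The arm moves only by the tool send_rows, never from a script. Its argument "rows" is a list of rows, each a list of 3 entries, a list of its own where there are three numbers: the finger opening in cm, from 0 to 8.54, then the shift along the tool's x, y, z in cm, then the turn about the tool's z in degrees. A call has 1 to 10 rows; each row shifts and turns the commanded pose from where the row before left it, along the tool's axes as they then stand; what a row does not reach is not made up. A row lasts 1/8 s, in which the tool goes at most 62.5 mm and 10.7 degrees, less where a joint would pass 70% of its speed; a pose out of reach is approached as far as the arm can. A call with a gripper value outside its range is refused whole. The fingers move at their own pace and stop on an object; "newtons" is the grip in N (left out, the last holds). Time passes only in rows, so rows that do not move let the fingers close. It gives the time, the measured TCP pose, the force, the opening and the grip force at its end, in the units of the state.
- ctrl.get_obs(): the state, without advancing time (a new reading comes with each control period).
- ctrl.get_image(name): name is "side" or "top" or "wrist"; returns a dict with "frame" (400x640x3 uint8, red, green, blue), "range_z" (400x640 float32, m along the optical axis (not along the pixel's ray), 0 where there is no reading), "fx", "fy", "cx", "cy" (pixels), "k1" (the pictures are not rectified: a ray, as slopes to the right and down, at radius r is drawn at 1 + k1 r^2 times it, then the intrinsics apply), "cam_to_world" (4x4, takes a point from camera to world coordinates). Camera axes: x right, y down, z forward; pixel columns grow to the right and rows downward; lengths in m; the calibration is good to about 2 mm. A picture is of the moment at which its call begins.
- ctrl.finish_job(): hands the job in; it is judged then, once.
The state is a dict: "t": time; "q": joint angles; "dq": joint speeds; "effort": joint torques, N m; "tool_pos": TCP position; "tool_rot": TCP orientation; "contact_force": force on the tool from outside, world axes, zero at the start; "wrist_torque": the same for the moment, N m; "opening": finger opening in m; "grip_force": force on a finger pad.
Only numpy, scipy, OpenCV 4.12 (cv2) and the standard library are available. Lean on these libraries where they do the work, as an engineer would, in place of code of your own. Each camera call takes 0.05 s, during which the arm holds its last target. There are 200 camera calls.

## Working session

There is one attempt and no reset: what is moved stays moved. The work goes in short steps, Python scripts to look and compute and a tool call to move; the robot and the scene stay as the last step left them, time stands still between calls to the robot, and variables do not carry over. Pictures are saved under pics/ and viewed, at most 10 in all, crops included, and the job is handed in when it is done.

Besides the shell and the picture viewer there is one more tool, called in YAML: its name, and indented under it one key for each argument. send_rows: Moves the arm, as the interface text tells. Its arguments: {"type":"object","properties":{"rows":{"type":"array","items":{"type":"array"}},"newtons":{"type":"number"}},"required":["rows"]}

```bash
mkdir -p pics; ls; cat > h.py <<'E'
import numpy as np, cv2
from station import ctrl
def grab(n,tag):
    d=ctrl.get_image(n); cv2.imwrite(f'pics/{tag}.png',cv2.cvtColor(d['frame'],cv2.COLOR_RGB2BGR)); np.savez(f'pics/{tag}.npz',**{k:np.asarray(v) for k,v in d.items()}); return d
def load(tag): return dict(np.load(f'pics/{tag}.npz'))
def slopes(d,uv):
    uv=np.asarray(uv,float).reshape(-1,2)
    p=np.c_[(uv[:,0]-d['cx'])/d['fx'],(uv[:,1]-d['cy'])/d['fy']]; s=p.copy()
    for _ in range(20): s=p/(1+d['k1']*(s**2).sum(1,keepdims=True))
    return s
def plane(d,uv,z):
    s=slopes(d,uv); T=d['cam_to_world']; r=np.c_[s,np.ones(len(s))]@T[:3,:3].T; o=T[:3,3]
    return o+r*((z-o[2])/r[:,2])[:,None]
def cloud(d):
    Z=d['range_z']; v,u=np.mgrid[:Z.shape[0],:Z.shape[1]]
    s=slopes(d,np.c_[u.ravel(),v.ravel()]); P=np.c_[s,np.ones(len(s))]*Z.ravel()[:,None]
    P=P@d['cam_to_world'][:3,:3].T+d['cam_to_world'][:3,3]; P[Z.ravel()==0]=np.nan
    return P.reshape(*Z.shape,3)
E
python3 - <<'E'
from h import *
for n in('top','side'):
    d=grab(n,n+'0'); print(n,d['cam_to_world'].round(3).tolist(),d['fx'],d['k1'])
o=ctrl.get_obs(); print(o['tool_pos'],o['tool_rot'],o['opening'])
E
```

```text
pics
top [[-0.023, -0.984, 0.177, 0.334], [-1.0, 0.022, -0.004, -0.017], [-0.0, -0.177, -0.984, 1.38], [0.0, 0.0, 0.0, 1.0]] 471.8614401019432 -0.09500268320748267
side [[-0.116, -0.793, 0.598, -0.368], [-0.993, 0.083, -0.083, 0.107], [0.016, -0.603, -0.797, 1.382], [0.0, 0.0, 0.0, 1.0]] 480.19126866259626 -0.11433129448181645
[ 0.25852679 -0.5683692   0.23013019] [-3.06841409e+00 -6.64859038e-01  3.32647773e-04] 0.08572164740887452
```

View pics/top0.png

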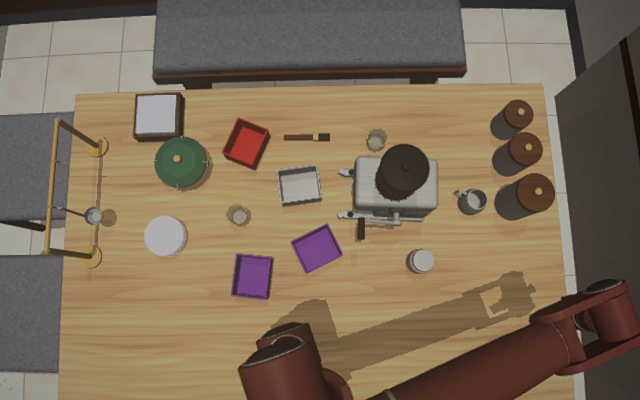

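View pics/side0.png

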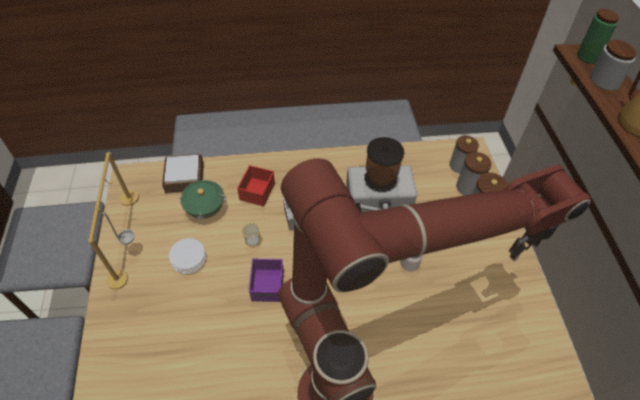

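The top view shows the steel bin at about (299,185). The grinder head is at (396,185) with its bay opening to the left (+Y), and the lever's black grip is at (361,229) on the robot's side. Cup_b is at (238,215). The decoys are purple at (317,249) and (252,276), and red at (246,143). In the side view the arm hides most of the bin.

```bash
python3 - <<'E'
from h import *
d=load('top0'); P=cloud(d); f=d['frame']
def rect(m,n):
    q=P[m][:,:2].astype(np.float32)*1000; r=cv2.minAreaRect(q); print(n,m.sum(),[np.round(x,1) for x in r],np.median(P[m][:,2]))
    return r
v,u=np.mgrid[:400,:640]
box=lambda a,b,c,e:(u>=a)&(u<=b)&(v>=c)&(v<=e)
z=P[...,2]
b=box(268,332,155,215)
print('z hist bin',np.histogram(z[b],bins=[-.02,.005,.02,.04,.06,.066,.075,.09]))
m=b&(z>.055)&(z<.085); rect(m,'rim')
g=box(335,450,130,240)
print('hist grinder',np.histogram(z[g],bins=[-.02,.01,.05,.1,.13,.19,.2,.21,.22,.24,.3,.35,.4]))
rect(g&(z>.198)&(z<.212),'head')
for name,c in dict(cup_a=(376,140),cup_b=(238,215),jug=(473,201),jar=(421,260),brush=(307,137),purp=(317,249)).items():
    print(name,P[c[1],c[0]].round(3))
# colour-based rim contour
im=cv2.cvtColor(f,cv2.COLOR_RGB2BGR)
a=cv2.resize(im[120:250,220:460],None,fx=3.3,fy=3.3,interpolation=cv2.INTER_CUBIC); cv2.imwrite('pics/crop0.png',a)
blk=g&(f.max(2)<60)&(v>215); print('grip',u[blk].min(),u[blk].max(),v[blk].min(),v[blk].max(),np.median(P[blk],0))
E
```

```text
z hist bin (array([2961,  473,  128,  134,   42,  204,   14]), array([-0.02 ,  0.005,  0.02 ,  0.04 ,  0.06 ,  0.066,  0.075,  0.09 ]))
rim 294 [array([624.2,  34.3]), array([100.5, 117.4]), np.float64(6.7)] 0.06924479760684465
hist grinder (array([6455,  707,  245,   90,  463,  366, 1969,  260,  110,  159, 1668,
        330]), array([-0.02,  0.01,  0.05,  0.1 ,  0.13,  0.19,  0.2 ,  0.21,  0.22,
        0.24,  0.3 ,  0.35,  0.4 ]))
head 2113 [array([ 551.7, -220.5]), array([212.3, 219.3]), np.float64(87.7)] 0.20471230343579605
cup_a [ 0.764 -0.201  0.009]
cup_b [0.544 0.216 0.01 ]
jug [ 0.571 -0.485  0.001]
jar [ 0.395 -0.296  0.101]
brush [0.777 0.008 0.014]
purp [ 0.439 -0.014  0.008]
grip 350 414 216 238 [nan nan nan]
```

View pics/crop0.png

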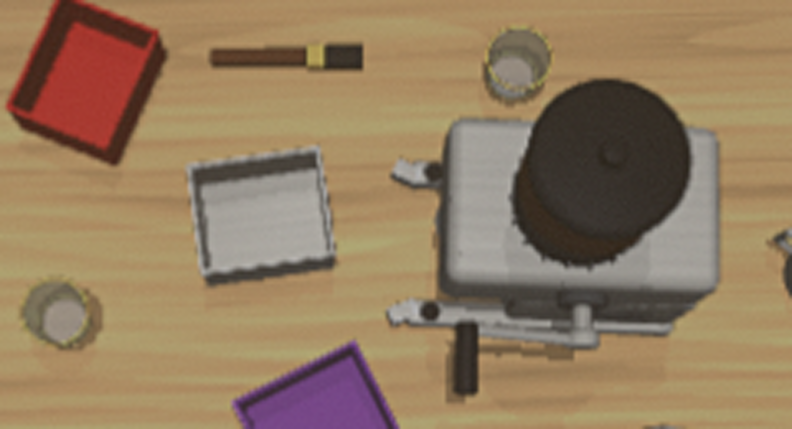

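The crop shows the bin rim with corners at about (190,163), (320,148), (335,265) and (208,283). The head's top face runs from (455,120) to (718,130) and from (440,290) to (715,320), so the grinder is slightly turned. The rail noses are at (395,170) and (390,315).

```bash
python3 - <<'E'
from h import *
d=load('top0'); P=cloud(d); z=P[...,2]; f=d['frame']
v,u=np.mgrid[:400,:640]
def line(pts):
    vx,vy,x,y=cv2.fitLine(np.float32(pts),cv2.DIST_HUBER,0,.5,.01).ravel(); return np.array([x,y]),np.degrees(np.arctan2(vy,vx))
def edge(uv,z):return line(plane(d,uv,z)[:,:2]*1000)
m=(u>345)&(u<445)&(v>150)&(v<220)&(z>.19)&(z<.212)
F=[];B=[]
for r in range(164,200):
    c=u[r][m[r]]
    if len(c): F.append((c.min()-.5,r));B.append((c.max()+.5,r))
T=[(c,v[:,c][m[:,c]].min()-.5) for c in range(366,376)]
print('front',edge(F,.205),'back',edge(B,.205)); 
T=[(c,v[:,c][m[:,c]].min()-.5) for c in list(range(362,376))+list(range(432,437)) if m[:,c].any()]
Bt=[(c,v[:,c][m[:,c]].max()+.5) for c in range(362,372)]
print('far',edge(T,.205),'near',edge(Bt,.205))
# rail tops/noses, z~.026 in world
q=(z>.018)&(z<.036)&(u>330)&(u<352)&(v>160)&(v<225)
for lo,hi in((160,190),(200,225)):
    k=q&(v>lo)&(v<hi); print('nose',k.sum(),P[k].mean(0) if k.any() else 0, P[k][:,1].max()if k.any() else 0)
print('nose tips', plane(d,[(339,170.5),(338,215)],.026))
# bin rim corners from crop px
c=np.array([(190,163),(320,148),(335,265),(208,283)])/3.3+[220,120]
w=plane(d,c,.07)*1000;print(w.round(1),w.mean(0))
k=(u>268)&(u<332)&(v>155)&(v<215)&(z>.06)&(z<.08)
print(cv2.minAreaRect(np.float32(P[k][:,:2]*1000)))
gm=(u>355)&(u<367)&(v>217)&(v<242)&(f.max(2)<60); print('grip',plane(d,[(u[gm].mean(),v[gm].mean())],.22), np.nanmedian(P[gm],0))
E
```

```text
front (array([ 599.8383 , -114.51996], dtype=float32), np.float32(-2.1035337)) back (array([ 591.1496 , -327.83228], dtype=float32), np.float32(-3.9828897))
far (array([ 655.7617 , -207.57245], dtype=float32), np.float32(85.794815)) near (array([ 513.9535 , -142.32658], dtype=float32), np.float32(20.241426))
nose 86 [ 0.66385773 -0.10329074  0.02654197] -0.08173294647666163
nose 96 [ 0.53813554 -0.0973497   0.02586169] -0.07488336689554302
nose tips [[ 0.66733104 -0.08450878  0.026     ]
 [ 0.53471545 -0.07757166  0.026     ]]
[[663.8  93.1  70. ]
 [674.5 -19.8  70. ]
 [571.1 -30.3  70. ]
 [558.   78.4  70. ]] [616.86060513  30.34439587  70.        ]
((624.2152099609375, 34.3443489074707), (100.52059173583984, 117.40554809570312), 6.677931785583496)
grip [[ 0.47212194 -0.12427661  0.22      ]] [ 0.4719673  -0.12405302  0.21968777]
```

```bash
cat >> h.py <<'E'
from scipy.spatial.transform import Rotation as Ro
O=np.array([.599,-.115]); YAW=np.radians(-93.2)   # grinder frame
xh=np.array([np.cos(YAW),np.sin(YAW)]); yh=np.array([-xh[1],xh[0]])
def g2w(p): return O+p[0]*xh+p[1]*yh
def w2g(p): p=np.asarray(p)[...,:2]-O; return np.stack([p@xh,p@yh],-1)
def pose():
    o=ctrl.get_obs(); R=Ro.from_rotvec(o['tool_rot']).as_matrix(); return o,np.array(o['tool_pos']),R
def yawof(R): return np.degrees(np.arctan2(R[1,0],R[0,0]))  # world heading of tool x
def to(p0,R,p1): return (R.T@(np.asarray(p1)-p0)*100).round(2)
E
python3 - <<'E'
from h import *
o,p,R=pose(); print(R.round(3),yawof(R),o['t'],o['q'])
# waypoints at the present orientation
for w in([.259,-.569,.30],[.40,-.30,.30],[.42,.12,.30]):
    print(to(p,R,w)); p=np.array(w)
c=Ro.from_euler('z',0)
for yaw in(-83.3,96.7):
    t=-(yaw-yawof(R)); print('turn cw',yaw,(t+180)%360-180)
E
```

```text
[[ 0.91   0.414 -0.001]
 [ 0.414 -0.91   0.002]
 [ 0.    -0.002 -1.   ]] 24.451517059140027 0.1 [-1.26301426e+00  5.33333948e-02  1.61420592e+00 -2.49589124e-05
  1.47603894e+00 -1.18975231e-01]
[ 0.02  0.06 -6.99]
[ 23.97 -18.65   0.04]
[ 19.21 -37.41   0.08]
turn cw -83.3 107.75151705914004
turn cw 96.7 -72.24848294085997
```

send_rows:
  rows:
    - [5, [0, 0, -3.5], 0]
    - [5, [0, 0, -3.5], 0]
    - [5, [4.8, -3.7, 0], 0]
    - [5, [4.8, -3.7, 0], 0]
    - [5, [4.8, -3.7, 0], 0]
    - [5, [4.8, -3.7, 0], 0]
    - [5, [4.8, -3.7, 0], 0]

```text
t: 0.98
tool_pos: [0.401, -0.2992, 0.3008]
tool_rot: [-3.07, -0.665, 0.0]
contact_force: [0.7, -0.0, -0.2]
opening: 0.0501
grip_force: 0.0
```

send_rows:
  rows:
    - [5, [2.4, -4.7, 0], 0]
    - [5, [2.4, -4.7, 0], 0]
    - [5, [2.4, -4.7, 0], 0]
    - [5, [2.4, -4.7, 0], 0]
    - [5, [2.4, -4.7, 0], 0]
    - [5, [2.4, -4.7, 0], 0]
    - [5, [2.4, -4.7, 0], 0]
    - [5, [2.4, -4.7, 0], 0]

```text
t: 1.98
tool_pos: [0.4193, 0.1223, 0.301]
tool_rot: [3.07, 0.665, 0.0]
contact_force: [0.3, -0.6, 0.6]
opening: 0.0498
grip_force: 0.0
```

send_rows:
  rows:
    - [5, [0, 0, 0], -10]
    - [5, [0, 0, 0], -10]
    - [5, [0, 0, 0], -10]
    - [5, [0, 0, 0], -10]
    - [5, [0, 0, 0], -10]
    - [5, [0, 0, 0], -10]
    - [5, [0, 0, 0], -10]
    - [5, [0, 0, 0], -2.2]
    - [5, [0, 0, 0], 0]
    - [5, [0, 0, 0], 0]

```text
t: 3.22
tool_pos: [0.4196, 0.1206, 0.301]
tool_rot: [-2.089, -2.346, 0.001]
contact_force: [-0.6, 0.4, 0.0]
opening: 0.05
grip_force: 0.0
```

```bash
python3 - <<'E'
from h import *
o,p,R=pose(); print(o['t'],p,yawof(R),o['opening'],o['contact_force'])
print(to(p,R,[.611,.135,.30]))
for n in('wrist','top','side'): grab(n,n+'1')
a=[cv2.imread(f'pics/{n}1.png') for n in('wrist','side')]
cv2.imwrite('pics/both1.png',cv2.resize(np.vstack([a[0],a[1]]),None,fx=.75,fy=.75))
E
```

```text
3.225 [0.41959815 0.12055599 0.30102115] 96.61725466712969 0.050008592118658594 [-0.59263152  0.38492187  0.04794103]
[-0.77 19.18  0.09]
```

View pics/both1.png

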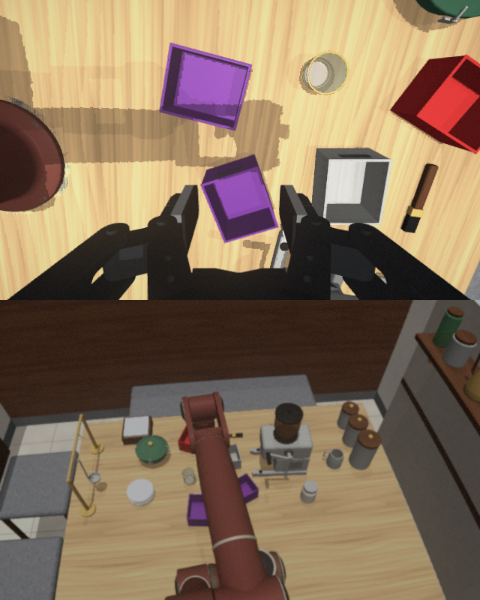

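The wrist picture (upper half) shows the steel bin at (352,187), and looks clear of the fingers. Cup_b is at (323,73). I'll measure the bin rim in this nearer view.

```bash
python3 - <<'E'
from h import *
d=load('wrist1'); P=cloud(d); z=P[...,2]; f=d['frame']; v,u=np.mgrid[:400,:640]
for lo,hi in((.06,.08),(.064,.076)):
    k=(z>lo)&(z<hi)&(P[...,0]>.53)&(P[...,0]<.70)&(P[...,1]>-.06)&(P[...,1]<.13)
    r=cv2.minAreaRect(np.float32(P[k][:,:2]*1000)); print(k.sum(),r)
    print('grinder frame',w2g(np.array(r[0])/1000))
sh=(z>-.01)&(z<.01)&(v<300); print('floor z',np.median(z[sh]))
E
```

```text
1798 ((620.6918334960938, 32.03636932373047), (99.50448608398438, 118.1253662109375), 7.12028169631958)
grinder frame [-0.14801798  0.01345022]
1323 ((620.6918334960938, 32.03636932373047), (99.50448608398438, 118.1253662109375), 7.12028169631958)
grinder frame [-0.14801798  0.01345022]
floor z -0.0008723848128011913
```

send_rows:
  rows:
    - [5, [-0.44, 4.8, 0], 0]
    - [5, [-0.44, 4.8, 0], 0]
    - [5, [-0.44, 4.8, 0], 0]
    - [5, [-0.44, 4.8, 0], 0]
    - [5, [0, 0, 5.5], 0]
    - [5, [0, 0, 5.5], 0]
    - [5, [0, 0, 5.5], 0]
    - [5, [0, 0, 5.5], 0]
    - [5, [0, 0, 5.5], 0]
    - [5, [0, 0, 0], 0]

```text
t: 4.62
tool_pos: [0.6076, 0.1249, 0.0204]
tool_rot: [-2.084, -2.34, 0.014]
contact_force: [-0.7, 0.2, 0.5]
opening: 0.05
grip_force: 0.0
```

```bash
python3 - <<'E'
from h import *
o,p,R=pose(); print(o['t'],p,yawof(R),o['contact_force'],w2g(p))
grab('wrist','wrist2')
E
```

```text
4.625 [0.60761924 0.12491942 0.02044604] 96.64040340150537 [-0.69345144  0.24840878  0.52660298] [-0.24002647 -0.00478687]
```

View pics/wrist2.png

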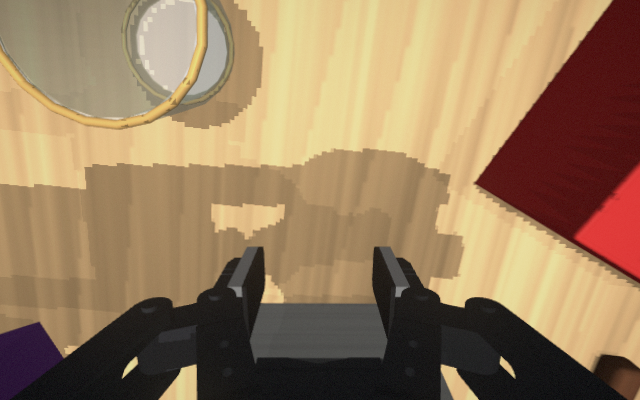

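The bin's rear wall fills the gap between the fingers at (318,315) and cup_b is well clear at (165,50). I'll centre slightly, make contact, then push while turning.

send_rows:
  rows:
    - [5, [0, 0.6, 0], 0]
    - [5, [-0.7, 0, 0], 0]
    - [5, [-0.7, 0, 0], 0]
    - [5, [-0.5, 0, 0], 0]
    - [5, [-0.5, 0, 0], 0]
    - [5, [-0.4, 0, 0], 0]
    - [5, [0, 0, 0], 0]

```text
t: 5.55
tool_pos: [0.6217, 0.098, 0.0263]
tool_rot: [2.089, 2.346, -0.0]
contact_force: [0.9, 0.7, 0.2]
opening: 0.05
grip_force: 0.0
```

send_rows:
  rows:
    - [5, [-0.5, -0.09, 0], 1]
    - [5, [-0.5, -0.09, 0], 1]
    - [5, [-0.5, -0.09, 0], 1]
    - [5, [-0.5, -0.09, 0], 1]
    - [5, [-0.5, -0.09, 0], 1]
    - [5, [-0.5, -0.09, 0], 1]
    - [5, [-0.5, -0.09, 0], 1]
    - [5, [-0.5, -0.09, 0], 1]
    - [5, [-0.4, -0.09, 0], 1]
    - [5, [0, 0, 0], 0.8]

```text
t: 6.8
tool_pos: [0.6156, 0.0535, 0.0263]
tool_rot: [2.283, 2.158, -0.0]
contact_force: [0.5, -0.2, 0.4]
opening: 0.0497
grip_force: 0.0
```

```bash
cat >> h.py <<'E'
def binpose(tag):
    d=load(tag); P=cloud(d); z=P[...,2]; G=w2g(P)
    k=(z>.062)&(z<.078)&(abs(G[...,1])<.075)&(G[...,0]<-.005)&(G[...,0]>-.23)
    q=np.float32(P[k][:,:2]*1000); print(k.sum(),'rect',cv2.minAreaRect(q))
    g=G[k]*1000; print('grinder-frame extent',np.percentile(g,[1,99],axis=0).round(1).tolist())
E
python3 - <<'E'
from h import *
o,p,R=pose(); print(o['t'],p,yawof(R),o['contact_force'],w2g(p))
d=grab('top','top3'); binpose('top3'); grab('wrist','wrist3')
im=cv2.imread('pics/top3.png')[120:260,220:460]; a=cv2.resize(im,None,fx=3.3,fy=3.3,interpolation=cv2.INTER_CUBIC); cv2.imwrite('pics/crop3.png',a)
E
```

```text
6.8 [0.61563278 0.05353195 0.02633389] 86.77387132809062 [ 0.49093926 -0.16114806  0.39861353] [-0.16919764  0.00719914]
145 rect ((611.6165161132812, -36.8272819519043), (76.07569885253906, 99.0921630859375), 85.35746765136719)
grinder-frame extent [[-115.3, -40.6], [-42.1, 57.0]]
```

View pics/crop3.png

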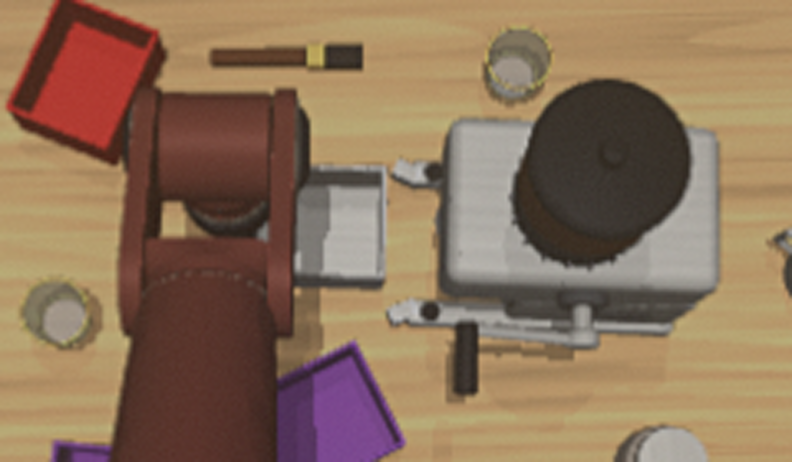

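The bin is now square but about 7 mm to the far side. Its leading end is at crop x≈385, level with the rail noses at (395,170) and (390,312). I'll nudge it sideways from the far wall with both fingertips.

```bash
python3 - <<'E'
from h import *
o,p,R=pose(); 
a=np.r_[g2w([-.098,.090]),.166]; b=np.r_[g2w([-.098,.060]),.0263]
print(a,b,to(p+[0,.03,.14],R,a))
E
```

```text
[ 0.69433018 -0.02217674  0.166     ] [ 0.66437695 -0.0205021   0.0263    ] [-10.13   8.45   0.03]
```

send_rows:
  rows:
    - [5, [1.5, 0, 0], 0]
    - [5, [1.5, 0, 0], 0]
    - [5, [0, 0, -4.7], 0]
    - [5, [0, 0, -4.7], 0]
    - [5, [0, 0, -4.7], 0]
    - [5, [-2.5, 2.1, 0], 0]
    - [5, [-2.5, 2.1, 0], 0]
    - [5, [-2.5, 2.1, 0], 0]
    - [5, [-2.5, 2.1, 0], 0]

```text
t: 8.02
tool_pos: [0.6964, -0.02, 0.1672]
tool_rot: [-2.28, -2.161, 0.0]
contact_force: [-0.6, 0.3, 0.5]
opening: 0.0503
grip_force: 0.0
```

send_rows:
  rows:
    - [5, [0, 0, 0], 10]
    - [5, [0, 0, 0], 10]
    - [5, [0, 0, 0], 10]
    - [5, [0, 0, 0], 10]
    - [5, [0, 0, 0], 10]
    - [5, [0, 0, 0], 10]
    - [5, [0, 0, 0], 10]
    - [5, [0, 0, 0], 10]
    - [5, [0, 0, 0], 10]
    - [5, [0, 0, 0], 0]

```text
t: 9.28
tool_pos: [0.6958, -0.0194, 0.1671]
tool_rot: [-3.14, 0.081, 0.0]
contact_force: [0.9, 0.6, -0.1]
opening: 0.0498
grip_force: 0.0
```

```bash
python3 - <<'E'
from h import *
o,p,R=pose(); print(o['t'],p,yawof(R),o['contact_force'],w2g(p))
print(to(p,R,[*g2w([-.098,.088]),.166]))
grab('wrist','wrist4'); binpose('wrist4'); grab('top','top4'); binpose('top4')
E
```

```text
9.275 [ 0.69578472 -0.01938522  0.1671184 ] -2.9678570603899623 [ 0.93045868  0.59279451 -0.09322253] [-0.10086836  0.09129645]
[-0.33  0.29  0.11]
2255 rect ((610.771240234375, -17.061424255371094), (116.95977783203125, 100.1923828125), 86.99343872070312)
grinder-frame extent [[-155.7, -42.7], [-41.8, 56.1]]
70 rect ((610.4234008789062, -62.61452865600586), (19.857128143310547, 97.4031982421875), 88.33102416992188)
grinder-frame extent [[-61.6, -39.8], [-41.9, 55.6]]
```

send_rows:
  rows:
    - [5, [0, 0, 4.7], 0]
    - [5, [0, 0, 4.7], 0]
    - [5, [0, 0, 4.6], 0]
    - [5, [-0.6, 0.1, 0], 0]
    - [5, [-0.6, 0.1, 0], 0]
    - [5, [-0.6, 0, 0], 0]
    - [5, [-0.4, 0, 0], 0]
    - [5, [-0.4, 0, 0], 0]
    - [5, [-0.4, 0, 0], 0]
    - [5, [-0.2, 0, 0], 0]

```text
t: 10.62
tool_pos: [0.6649, -0.021, 0.0286]
tool_rot: [3.14, -0.086, 0.005]
contact_force: [3.7, -0.0, 2.6]
opening: 0.0497
grip_force: 1.9
```

```bash
python3 - <<'E'
from h import *
o,p,R=pose(); print(o['t'],p,yawof(R),o['contact_force'],w2g(p))
grab('top','top5'); binpose('top5')
E
```

```text
10.625 [ 0.6648878  -0.0209502   0.02857281] -3.1533479180763013 [ 3.68758615 -0.01711483  2.62355434] [-0.09758111  0.06053506]
35 rect ((604.2902221679688, -63.779998779296875), (17.238933563232422, 95.23533630371094), 88.46629333496094)
grinder-frame extent [[-60.5, -45.3], [-42.3, 36.3]]
```

send_rows:
  rows:
    - [5, [-0.2, 0, 0], 0]
    - [5, [0, 0, 0], 0]
    - [5, [1.5, 0, 0], 0]
    - [5, [1.5, 0, 0], 0]
    - [5, [0, 0, -4.7], 0]
    - [5, [0, 0, -4.7], 0]
    - [5, [0, 0, -4.6], 0]
    - [5, [0, 0, 0], 0]

```text
t: 11.68
tool_pos: [0.693, -0.0225, 0.1716]
tool_rot: [3.14, -0.086, 0.008]
contact_force: [0.1, 0.0, 0.5]
opening: 0.0502
grip_force: 0.0
```

```bash
python3 - <<'E'
from h import *
o,p,R=pose(); print(o['t'],p,yawof(R),o['contact_force'],w2g(p))
for n in('wrist','top'): grab(n,n+'6'); binpose(n+'6')
print(to(p,R,[*g2w([-.190,.0]),.166]))
# rails at mouth, tops z~26
P=cloud(load('top6')); G=w2g(P)*1000; z=P[...,2]
for s in(1,-1):
    k=(z>.02)&(z<.032)&(G[...,0]>-33)&(G[...,0]<-6)&(s*G[...,1]>40)&(s*G[...,1]<85); print(k.sum(),np.percentile(G[k][:,1],[2,50,98]))
E
```

```text
11.675 [ 0.69299981 -0.02247038  0.17164038] -3.137543932920288 [0.12948735 0.01850995 0.51775798] [-0.09763256  0.0886881 ]
2101 rect ((603.66259765625, -16.694366455078125), (116.0284194946289, 99.86808776855469), 87.0865478515625)
grinder-frame extent [[-154.7, -49.4], [-41.0, 48.2]]
49 rect ((590.240966796875, -64.91590118408203), (14.363725662231445, 73.21916961669922), 83.4851303100586)
grinder-frame extent [[-58.6, -47.9], [-42.6, 23.6]]
[-8.86 -9.25  0.52]
58 [54.21377873 64.92316941 75.33026248]
54 [-71.58197516 -61.21462497 -50.88667312]
```

send_rows:
  rows:
    - [5, [-2.2, -2.3, 0], 0]
    - [5, [-2.2, -2.3, 0], 0]
    - [5, [-2.2, -2.3, 0], 0]
    - [5, [-2.2, -2.3, 0], 0]
    - [5, [0, 0, 0], -10]
    - [5, [0, 0, 0], -10]
    - [5, [0, 0, 0], -10]
    - [5, [0, 0, 0], -10]
    - [5, [0, 0, 0], -10]
    - [5, [0, 0, 0], -10]

```text
t: 13.02
tool_pos: [0.6064, 0.0744, 0.1635]
tool_rot: [-2.755, -1.502, 0.01]
contact_force: [0.6, -0.5, -0.5]
opening: 0.0499
grip_force: 0.0
```

send_rows:
  rows:
    - [5, [0, 0, 0], -10]
    - [5, [0, 0, 0], -10]
    - [5, [0, 0, 0], -10]
    - [5, [0, 0, 4.9], 0]
    - [5, [0, 0, 4.9], 0]
    - [5, [0, 0, 4.7], 0]
    - [5, [0, 0, 0], 0]
    - [5, [0, 0, 0], 0]

```text
t: 14.02
tool_pos: [0.6087, 0.0744, 0.0225]
tool_rot: [-2.281, -2.159, 0.001]
contact_force: [-0.3, 0.6, 0.0]
opening: 0.0499
grip_force: 0.0
```

```bash
python3 - <<'E'
from h import *
o,p,R=pose(); print(o['t'],p,yawof(R),o['contact_force'],w2g(p)*1000)
E
```

```text
14.025 [0.60865065 0.07437103 0.02246395] 86.85356110795078 [-0.32723354  0.64035003  0.01491074] [-189.61446711   -0.9353719 ]
```

send_rows:
  rows:
    - [5, [-0.6, 0.03, 0], 0]
    - [5, [-0.6, 0.03, 0], 0]
    - [5, [-0.6, 0.03, 0], 0]
    - [5, [-0.6, 0.03, 0], 0]
    - [5, [-0.6, 0.03, 0], 0]
    - [5, [-0.6, 0.03, 0], 0]
    - [5, [-0.6, 0.03, 0], 0]
    - [5, [-0.6, 0.03, 0], 0]
    - [5, [-0.6, 0, 0], 0]
    - [5, [-0.6, 0, 0], 0]

```text
t: 15.28
tool_pos: [0.6078, 0.0139, 0.0222]
tool_rot: [-2.282, -2.159, 0.0]
contact_force: [-0.7, 3.0, 0.9]
opening: 0.0498
grip_force: 0.0
```

send_rows:
  rows:
    - [5, [-0.5, 0, 0], 0]
    - [5, [-0.5, 0, 0], 0]
    - [5, [-0.5, 0, 0], 0]
    - [5, [-0.5, 0, 0], 0]

```text
t: 15.78
tool_pos: [0.6067, -0.006, 0.0223]
tool_rot: [-2.281, -2.16, 0.0]
contact_force: [0.8, 2.6, 0.8]
opening: 0.0502
grip_force: 0.0
```

```bash
python3 - <<'E'
from h import *
o,p,R=pose(); print(o['t'],p,yawof(R),o['contact_force'],w2g(p)*1000)
for n in('top','wrist'): grab(n,n+'7')
binpose('top7')
im=cv2.imread('pics/top7.png')[120:260,220:460]; a=cv2.resize(im,None,fx=3.3,fy=3.3,interpolation=cv2.INTER_CUBIC); cv2.imwrite('pics/crop7.png',a)
E
```

```text
15.775 [ 0.60673705 -0.00596634  0.02225126] 86.85669771584627 [0.80589838 2.63543241 0.80329247] [-109.29554299    1.63855883]
54 rect ((601.9659423828125, -77.61589050292969), (63.196388244628906, 97.14698028564453), 87.88565063476562)
grinder-frame extent [[-69.9, -47.5], [-5.1, 49.4]]
```

View pics/crop7.png

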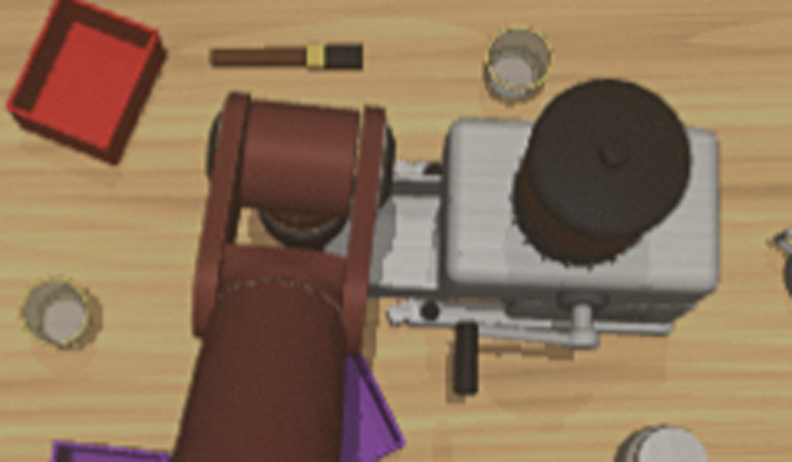

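The bin has entered the bay cleanly between the rails, and its leading part now passes under the head at crop x≈440. I'll go on to the stop.

send_rows:
  rows:
    - [5, [-0.5, 0, 0], 0]
    - [5, [-0.5, 0, 0], 0]
    - [5, [-0.5, 0, 0], 0]
    - [5, [-0.5, 0, 0], 0]
    - [5, [-0.5, 0, 0], 0]
    - [5, [-0.5, 0, 0], 0]
    - [5, [-0.5, 0, 0], 0]
    - [5, [-0.3, 0, 0], 0]

```text
t: 16.88
tool_pos: [0.6046, -0.044, 0.0222]
tool_rot: [-2.282, -2.159, 0.0]
contact_force: [-0.5, 2.2, -1.0]
opening: 0.0502
grip_force: 0.0
```

send_rows:
  rows:
    - [5, [-0.2, 0, 0], 0]
    - [5, [-0.2, 0, 0], 0]
    - [5, [-0.2, 0, 0], 0]

```text
t: 17.25
tool_pos: [0.6043, -0.0496, 0.0223]
tool_rot: [-2.281, -2.16, 0.0]
contact_force: [0.6, 1.8, -1.2]
opening: 0.0499
grip_force: 0.0
```

send_rows:
  rows:
    - [5, [-0.2, 0, 0], 0]
    - [5, [0, 0, 0], 0]

```text
t: 17.5
tool_pos: [0.6043, -0.0519, 0.0224]
tool_rot: [2.281, 2.159, -0.0]
contact_force: [-0.4, -0.4, 0.2]
opening: 0.0499
grip_force: 0.0
```

send_rows:
  rows:
    - [5, [-0.2, 0, 0], 0]
    - [5, [-0.2, 0, 0], 0]

```text
t: 17.75
tool_pos: [0.6048, -0.0535, 0.0226]
tool_rot: [-2.282, -2.157, -0.007]
contact_force: [3.4, 14.5, 0.8]
opening: 0.0499
grip_force: 0.0
```

send_rows:
  rows:
    - [5, [-0.2, 0, 0], 0]
    - [5, [0, 0, 0], 0]

```text
t: 18.0
tool_pos: [0.605, -0.0535, 0.0226]
tool_rot: [-2.28, -2.155, -0.011]
contact_force: [3.7, 16.6, -0.0]
opening: 0.0501
grip_force: 0.0
```

send_rows:
  rows:
    - [5, [0.5, 0, 0], 0]
    - [5, [1.5, 0, 0], 0]
    - [5, [3, 0, 0], 0]
    - [5, [0, 0, -5.5], 0]
    - [5, [0, 0, -5.5], 0]
    - [5, [0, 0, -5.5], 0]
    - [5, [0, 0, -5.5], 0]
    - [0, [0, 0, -5.5], 0]
    - [0, [5, 0, 0], 0]
    - [0, [5, 0, 0], 0]

```text
t: 19.25
tool_pos: [0.6127, 0.093, 0.299]
tool_rot: [2.282, 2.156, 0.003]
contact_force: [0.8, -0.7, -0.4]
opening: 0.0
grip_force: 0.0
```

```bash
python3 - <<'E'
from h import *
o,p,R=pose(); print(o['t'],p,yawof(R),o['contact_force'],w2g(p)*1000)
for n in('top','wrist'): grab(n,n+'8')
for n in('top8','wrist8'): binpose(n)
d=load('top8'); P=cloud(d); G=w2g(P)*1000; z=P[...,2]
# rear rim edge: outermost rim points per lateral bin
k=(z>.06)&(z<.08)&(G[...,0]<-20)&(G[...,0]>-90)&(abs(G[...,1])<60); q=G[k]
r=np.array([(q[abs(q[:,1]-y)<4,1].mean(),q[abs(q[:,1]-y)<4,0].min()) for y in range(-40,41,8) if (abs(q[:,1]-y)<4).any()]); print(r.round(1).tolist())
im=cv2.imread('pics/top8.png')[120:260,220:460]; a=cv2.resize(im,None,fx=3.3,fy=3.3,interpolation=cv2.INTER_CUBIC); cv2.imwrite('pics/crop8.png',a)
g=(z>.2)&(z<.24)&(G[...,1]<-100)&(G[...,1]>-160)&(G[...,0]<40)&(G[...,0]>-10); print('grip',np.median(P[g],0),np.median(G[g],0),P[g].min(0),P[g].max(0))
E
```

```text
19.25 [0.61267575 0.09300294 0.29902726] 86.7437794970678 [ 0.809405   -0.66725207 -0.35345069] [-208.44201297    2.04338987]
105 rect ((602.9204711914062, -86.50196075439453), (45.31764602661133, 98.90919494628906), 87.8409194946289)
grinder-frame extent [[-50.7, -46.7], [-5.3, 51.7]]
0 rect ((0.0, 0.0), (0.0, 0.0), 0.0)Traceback (most recent call last):
  File "<stdin>", line 4, in <module>
  File "h.py", line 32, in binpose
    g=G[k]*1000; print('grinder-frame extent',np.percentile(g,[1,99],axis=0).round(1).tolist())
                                              ~~~~~~~~~~~~~^^^^^^^^^^^^^^^^^
    return _quantile_unchecked(
        a, q, axis, out, overwrite_input, method, keepdims, weights)
    return _ureduce(a,
                    func=_quantile_ureduce_func,
    ...<5 lines>...
                    overwrite_input=overwrite_input,
                    method=method)
    r = func(a, **kwargs)
    result = _quantile(arr,
                       quantiles=q,
    ...<2 lines>...
                       out=out,
                       weights=wgt)
    slices_having_nans = np.isnan(arr[-1, ...])
                                  ~~~^^^^^^^^^
IndexError: index -1 is out of bounds for axis 0 with size 0
```

```bash
python3 - <<'E'
from h import *
d=load('top8'); P=cloud(d); G=w2g(P)*1000; z=P[...,2]
k=(z>.06)&(z<.08)&(G[...,0]<-20)&(G[...,0]>-90)&(abs(G[...,1])<60); q=G[k]
r=np.array([(q[abs(q[:,1]-y)<4,1].mean(),q[abs(q[:,1]-y)<4,0].min()) for y in range(-44,45,8) if (abs(q[:,1]-y)<4).any()]); print(r.round(1).tolist()); print(cv2.fitLine(np.float32(r),cv2.DIST_HUBER,0,.5,.01).ravel())
im=cv2.imread('pics/top8.png')[120:260,220:460]; a=cv2.resize(im,None,fx=3.3,fy=3.3,interpolation=cv2.INTER_CUBIC); cv2.imwrite('pics/crop8.png',a)
g=(z>.2)&(z<.24)&(G[...,1]<-100)&(G[...,1]>-160)&(G[...,0]<40)&(G[...,0]>-10); print('grip',np.median(P[g],0),np.median(G[g],0),P[g].min(0),P[g].max(0))
E
```

```text
[[-44.4, -50.5], [-35.9, -50.7], [-27.7, -50.7], [-20.9, -50.8], [-11.8, -48.5], [-3.3, -48.6], [4.1, -48.9], [12.0, -49.2], [19.9, -49.2], [27.3, -49.5], [36.6, -49.6], [46.3, -49.8]]
[ 9.9991179e-01  1.3283778e-02  1.4075717e-01 -4.9852219e+01]
grip [ 0.47240792 -0.12521743  0.21918786] [  17.05432573 -125.59128309] [ 0.44553921 -0.14732947  0.20396225] [ 0.49745862 -0.11486835  0.22676161]
```

View pics/crop8.png

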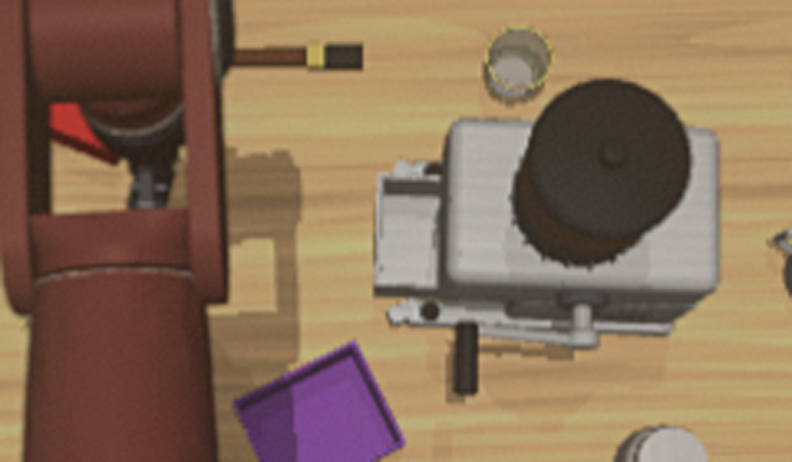

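The bin's front end is at x = -50 mm and square (crop edge at x≈378, y 175 to 295), so it is home. The lever grip is still raised at (466,357). Next I press the lever.

```bash
python3 - <<'E'
from h import *
o,p,R=pose(); a=np.r_[g2w([.014,-.130]),.30]; print(a,to(p,R,a))
E
```

```text
[ 0.4684212  -0.12172138  0.3       ] [-22.48 -13.23  -0.27]
```

send_rows:
  rows:
    - [0, [-4.5, -2.65, 0], 0]
    - [0, [-4.5, -2.65, 0], 0]
    - [0, [-4.5, -2.65, 0], 0]
    - [0, [-4.5, -2.65, 0], 0]
    - [0, [-4.5, -2.65, 0], 0]
    - [0, [0, 0, 3], 0]
    - [0, [0, 0, 2.5], 0]
    - [0, [0, 0, 0], 0]
    - [0, [0, 0, 0], 0]

```text
t: 20.48
tool_pos: [0.4679, -0.1255, 0.2434]
tool_rot: [2.281, 2.159, 0.0]
contact_force: [-0.3, 0.3, 0.6]
opening: 0.0002
grip_force: 0.0
```

send_rows:
  rows:
    - [0, [0, 0, 0.8], 0]
    - [0, [0, 0, 0.8], 0]
    - [0, [0, 0, 0.8], 0]
    - [0, [0, 0, 0.8], 0]
    - [0, [0, 0, 0.8], 0]

```text
t: 21.1
tool_pos: [0.4683, -0.1244, 0.2032]
tool_rot: [2.281, 2.16, 0.004]
contact_force: [0.4, 4.4, 5.3]
opening: 0.0
grip_force: 2.7
```

send_rows:
  rows:
    - [0, [0.2, 0, 0.8], 0]
    - [0, [0.2, 0, 0.8], 0]
    - [0, [0, 0, 0.8], 0]
    - [0, [0, 0, 0.8], 0]
    - [0, [-0.1, 0, 0.8], 0]
    - [0, [-0.1, 0, 0.8], 0]

```text
t: 21.85
tool_pos: [0.4678, -0.1236, 0.1538]
tool_rot: [2.281, 2.159, -0.0]
contact_force: [2.0, 0.0, 4.7]
opening: -0.0
grip_force: 2.1
```

send_rows:
  rows:
    - [0, [-0.1, 0, 0.5], 0]
    - [0, [0, 0, 0.4], 0]
    - [0, [0, 0, 0.2], 0]

```text
t: 22.22
tool_pos: [0.4681, -0.1251, 0.1476]
tool_rot: [2.281, 2.159, -0.002]
contact_force: [-10.2, 3.7, 29.0]
opening: 0.0
grip_force: 14.5
```

send_rows:
  rows:
    - [0, [0, 0, 0], 0]
    - [0, [0, 0, -1], 0]
    - [0, [0, 0, -4], 0]
    - [0, [0, 0, -5], 0]
    - [0, [0, 0, -5], 0]
    - [0, [5, -2, 0], 0]
    - [0, [5, -4, 0], 0]
    - [0, [5, -4, 0], 0]
    - [0, [0, 0, 0], 0]

```text
t: 23.35
tool_pos: [0.3756, 0.0306, 0.2921]
tool_rot: [-2.276, -2.164, 0.002]
contact_force: [0.8, 0.5, 0.4]
opening: -0.0003
grip_force: 0.0
```

```bash
python3 - <<'E'
from h import *
o,p,R=pose(); print(o['t'],p,o['contact_force'])
d=grab('top','top9'); P=cloud(d); G=w2g(P)*1000; z=P[...,2]
k=(z>.06)&(z<.08)&(G[...,0]<-20)&(G[...,0]>-90)&(abs(G[...,1])<60)
print('bin',cv2.minAreaRect(np.float32(P[k][:,:2]*1000)),G[k][:,0].min())
g=(z>.11)&(z<.24)&(G[...,1]<-105)&(G[...,1]>-160)&(G[...,0]<40)&(G[...,0]>-10); print('grip',g.sum(),np.median(P[g],0),np.median(G[g],0),np.percentile(P[g][:,2],98))
cv2.imwrite('pics/crop9.png',cv2.resize(cv2.imread('pics/top9.png')[80:300,120:520],None,fx=2,fy=2))
E
```

```text
23.35 [0.37562619 0.03059673 0.29209678] [0.77516579 0.51590224 0.39697977]
bin ((603.9533081054688, -78.97914123535156), (29.1997013092041, 99.19654846191406), 86.57585144042969) -50.94186748481114
grip 132 [ 0.47009885 -0.12358379  0.14655103] [  15.70324572 -128.0972177 ] 0.15302565203611093
```

View pics/crop9.png

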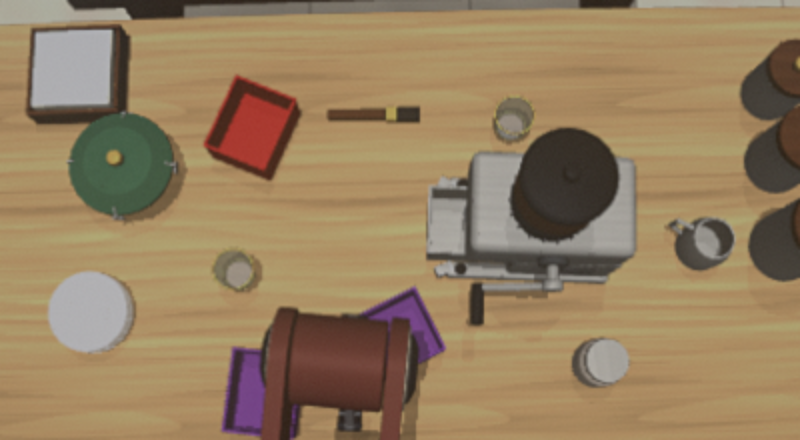

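The bin is home (front end at x≈430 in the crop), the lever grip is low at (477,304) with its top near z = 0.15, and the rest is where it was. The arm touches nothing.

```bash
python3 -c "
from station import ctrl; print(ctrl.finish_job())"
```

```text
the job is handed in; nothing more can be done
None
```

The bin is pushed square and home against the stop, the lever was then pressed fully down, and the job is handed in at about 23 s of the 72 s allowed; the hand-in call returned no verdict.

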